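Put the condiments into their matching trays

TASK

Put the white shaker, the white bottle with the wooden top, the small carton and the green tea tin away in the trays on the sink board: each upright in the tray made for its shape and size, flat on the tray's floor, the carton with its long side along the long side of its tray. Keep them upright on the way, let go of all of them, and do not disturb the mug or the washing-up bottle.

Things in the scene. Friction and masses are not known exactly. Their poses are not given: they have to be found in the camera images.
- shaker: small white round shaker with a grey steel top, 35 mm diameter, 74 mm tall, about 0.11 kg, standing loose on the worktop (z = 0). Origin: centre of its underside, z up. Straight sides: grip across any diameter.
- condiment_bottle: large white round bottle with a brown wooden top, 56 mm diameter up to 80 mm height, then tapering to 40 mm at 108 mm and a 41 mm top, 129 mm tall, about 0.33 kg, standing loose on the worktop. Origin: centre of its underside, z up. Grip across any diameter of the body.
- carton: small white and red carton, 30 mm (its x) by 45 mm (its y), 58 mm tall, about 0.12 kg, standing loose on the worktop. Origin: centre of its underside, z up. Grip across the 30 mm.
- tea_tin: green square tea tin with a brass square on the lid, 48 x 48 mm, 80 mm tall, about 0.2 kg, standing loose on the worktop. Origin: centre of its underside, x and y square to its sides, z up.
- small_round_tray: small round dark tray for the shaker, inner diameter 52 mm. Cork floor, fixed on the wooden board over the sink (board top z = 0.022). Origin: centre of its underside, z up; inner floor 5 mm above the origin, walls 5 mm thick, 12 mm high overall (7 mm above the floor). 
- large_round_tray: large round dark tray for the bottle with the wooden top, inner diameter 72 mm. Cork floor, fixed on the wooden board over the sink (board top z = 0.022). Origin: centre of its underside, z up; inner floor 5 mm above the origin, walls 5 mm thick, 12 mm high overall (7 mm above the floor). 
- oblong_tray: oblong dark tray for the carton, inside 46 mm (its x) by 62 mm (its y). Cork floor, fixed on the wooden board over the sink (board top z = 0.022). Origin: centre of its underside, z up; inner floor 5 mm above the origin, walls 5 mm thick, 12 mm high overall (7 mm above the floor). The carton belongs with its y axis along the tray's y axis (either way round).
- square_tray: square dark tray for the tea tin, inside 64 x 64 mm, sides along its x and y. Cork floor, fixed on the wooden board over the sink (board top z = 0.022). Origin: centre of its underside, z up; inner floor 5 mm above the origin, walls 5 mm thick, 12 mm high overall (7 mm above the floor). 
- red_mug: bystander: white mug, red inside, 87 x 113 mm with its handle, 90 mm tall, loose, to the left of the board, z = 0. Origin: centre of its underside.
- wash_bottle: bystander: green washing-up liquid bottle with a white cap, 44 x 66 mm, 214 mm tall, loose, on the far side of the things. Origin: centre of its underside.
There are look-alikes about, which are no part of the job. What is shaped like the carton but turquoise is not meant. What is shaped like the shaker but pink is not meant.

How it is judged:
At the end, for the whole second after the job is handed in: Each thing stands upright (0.08 rad) and at rest on the floor of its own tray, centred within 12 mm (shaker, bottle) or 15 mm (carton, tin), the carton's long side within 0.6 rad of the tray's; mug and washing-up bottle upright, within 30 mm of where they stood (horizontal distance between shaker and small_round_tray below 0.012 m and z of shaker in the frame of small_round_tray between 0 and 0.008 m and angle between each of shaker, condiment_bottle, carton, tea_tin's own z axis and vertical below 0.08 rad and linear speed of each of shaker, condiment_bottle, carton, tea_tin below 0.02 m/s and angular speed of each of shaker, condiment_bottle, carton, tea_tin below 0.15 rad/s and horizontal distance between condiment_bottle and large_round_tray below 0.012 m and z of condiment_bottle in the frame of large_round_tray between 0 and 0.008 m and horizontal distance between carton and oblong_tray below 0.015 m and z of carton in the frame of oblong_tray between 0 and 0.008 m and horizontal distance between tea_tin and square_tray below 0.015 m and z of tea_tin in the frame of square_tray between 0 and 0.008 m and angle between the y axis of carton and the y axis of oblong_tray, either way round below 0.6 rad and distance of each of red_mug, wash_bottle from where it was at the start of the episode below 0.03 m and angle between each of red_mug, wash_bottle's own z axis and vertical below 0.2 rad); the robot touches nothing.
It fails at once if the mug is pushed more than 30 mm or tipped (distance of red_mug from where it was at the start of the episode above 0.03 m or angle between red_mug's own z axis and vertical above 0.2 rad).
It fails at once if the washing-up bottle is pushed more than 30 mm or tipped (distance of wash_bottle from where it was at the start of the episode above 0.03 m or angle between wash_bottle's own z axis and vertical above 0.2 rad).
It fails at once if one of the things to be put away is tipped by more than 45 degrees (angle between any of shaker, condiment_bottle, carton, tea_tin's own z axis and vertical above 0.785 rad).
It also fails if it takes over 112 s, if anything falls off the work surface, if the arm or the gripper's body presses on something with over 40 N, if the wrist force passes 120 N, or if a joint passes its speed limit or range.

ROBOT

A 6-joint arm with a two-finger parallel gripper is mounted at the origin on a cart in front of the work surface, level with it; the furniture and walls round the work are solid. World frame = base frame: x ahead of the robot, y to its left, z up, the work surface at z = 0. Lengths are in m, angles in rad, forces in N, time in s.
With the tool pointing down it reaches from about 0.35 to 0.975 m from the base axis. Payload 17.4 kg.
Tool frame: the origin (TCP) lies at the very end of the fingers, on their centre line; the grasp point (between the pads) lies 19 mm behind it; z points along the fingers, y is the direction in which the jaws open and shut (so a half turn about z gives the same grasp; the last joint's range is limited). The gripper opens to 85 mm and grips with 20 to 120 N. Pads are 22 mm wide; open, the fingers measure 114 mm over their backs; the gripper's body (76 mm by 85 mm) begins 54 mm behind the grasp point. The pads swing forward as they close: fully open they stand 13 mm farther back than shut.
Start: joints at [-1.339, 0.116, 1.442, -0, 1.584, -0.038], TCP at [0.18, -0.651, 0.231] pointing down, gripper open.
Joint ranges: [-2.83, 2.83], [-0.83, 2.19], [0.07, 2.5], [-1.14, 4.28], [0.01, 3], [-2.97, 2.97]. Speed limits (rad/s): [1.89, 1.89, 2.22, 3.14, 3.14, 3.14].

INTERFACE

Orientations are given as a 3x3 rotation matrix whose columns are the frame's x, y, z axes.
In Python, from bench import status, imaging, bot gives the robot as it stands.
- The arm moves only by the shell command python3 -m crank 'ROWS' [FORCE]. ROWS is text: rows parted by semicolons, each of 5 numbers parted by spaces: the shift along the tool's x, y, z in mm, then the turn about the tool's z in rad, then the opening, from 0 (shut) to 1 (fully open). A call has 1 to 8 rows; each row is the pose to reach, as a shift and turn from the pose commanded when the call began, along the tool's axes at that moment; what a row does not reach only later rows make up. A row lasts 1/8 s, in which the tool goes at most 62.5 mm and 10.7 degrees, less where a joint would pass 70% of its speed; a pose out of reach is approached as far as the arm can. A call with a gripper value outside its range is refused whole. The fingers move at their own pace and stop on an object; FORCE is the grip in N (left out, the last holds). Time passes only in rows, so rows that repeat a pose let the fingers close. It gives the time, the measured TCP pose, the force and the opening at its end, in the units of the state.
- status.state(): the state, without advancing time (a new reading comes with each control period).
- imaging.grab_frame(name): name is "side" or "top"; returns a dict with "frame" (480x640x3 uint8, blue, green, red), "z_map" (480x640 float32, m along the optical axis (not along the pixel's ray), 0 where there is no reading), "K" (3x3 intrinsics, pixels), "rvec" (rotation vector, rad) and "tvec" (3), from world to camera coordinates, as OpenCV has them. Camera axes: x right, y down, z forward; pixel columns grow to the right and rows downward; lengths in m; the calibration is good to about 2 mm. A picture is of the moment at which its call begins.
- bot.sign_off(): hands the job in, once; it reports no verdict.
Trained networks look in a picture, given as the dict that the camera call returned (one of the last four; its "shot" number tells which), for a name from the list of things; names that differ only in an ending like _2 or _b are one class to them, and where a whole thing is asked for, a point or a joint stands for the part that bears it (a point fixed in the world has none). Each returns a list of dicts, best first, with "conf" (0 to 1); they miss things now and then, are a little off and sometimes report something else, mostly with a low value. They report only what shows in the picture. A call takes as long as a camera call. They do not tell look-alikes from the thing itself.
- imaging.regions_of(picture, target): "region" (480x640 bool, what is visible of it) and "bbox" ([left, top, right, bottom] in pixels, round what is visible of it).
The state is a dict: "time": time; "joints": joint angles; "joint_velocities": joint speeds; "effort": joint torques, N m; "ee_pos": TCP position; "ee_rot": TCP orientation; "force": force on the tool from outside, world axes, zero at the start; "ft_torque": the same for the moment, N m; "opening": finger opening in m.
Only numpy, scipy, OpenCV 4.12 (cv2) and the standard library are available. Lean on these libraries where they do the work, as an engineer would, in place of code of your own. Each camera call takes 0.05 s, during which the arm holds its last target. There are 200 camera calls.

## Working session

There is one attempt and no reset: what is moved stays moved. The work goes in short steps, Python scripts to look and compute and a shell command to move; the robot and the scene stay as the last step left them, time stands still between calls to the robot, and variables do not carry over. Pictures are saved under pics/ and viewed, about 12 in all and at most 16, crops included, and the job is handed in when it is done.

```bash
mkdir -p pics; ls; python3 - <<'E'
from bench import status, imaging
import cv2
s=status.state();print(s)
for n in("top","side"):
    p=imaging.grab_frame(n);cv2.imwrite(f"pics/{n}0.png",p["frame"]);print(n,p["K"].tolist(),p["rvec"],p["tvec"])
E
```

```text
pics
{'time': 0.0, 'joints': array([-1.33878974e+00,  1.16516363e-01,  1.44225238e+00, -1.03626895e-05,
        1.58403114e+00, -3.78052346e-02]), 'joint_velocities': array([-0.00110046,  0.00273428, -0.00081289, -0.00113114, -0.00045606,
        0.00048908]), 'effort': array([ 5.04344265e-03, -7.31963825e+01, -6.32491493e+01,  3.48823296e-04,
        6.19035069e-03,  7.02481326e-07]), 'ee_pos': array([ 0.17986215, -0.65039611,  0.2305497 ]), 'ee_rot': array([[ 9.63821114e-01,  2.66549767e-01, -2.87664108e-04],
       [ 2.66549920e-01, -9.63820401e-01,  1.17250464e-03],
       [ 3.52743025e-05, -1.20676157e-03, -9.99999271e-01]]), 'force': array([ 0.85614201, -0.72595846,  0.1216009 ]), 'ft_torque': array([-0.01567561, -0.0148501 ,  0.0548095 ]), 'opening': 0.08554735316363268}
top [[455.038977901533, 0.0, 325.11121957844824], [0.0, 455.038977901533, 236.27884959953158], [0.0, 0.0, 1.0]] [ 2.17761534 -2.17030884  0.09097686] [-0.01113036  0.52764994  1.07420521]
side [[580.8263843566224, 0.0, 320.8075513582244], [0.0, 580.8263843566224, 231.777940162682], [0.0, 0.0, 1.0]] [ 0.51622799 -2.55685183  1.41843059] [0.4661034  0.15630716 1.09942225]
```

View pics/top0.png

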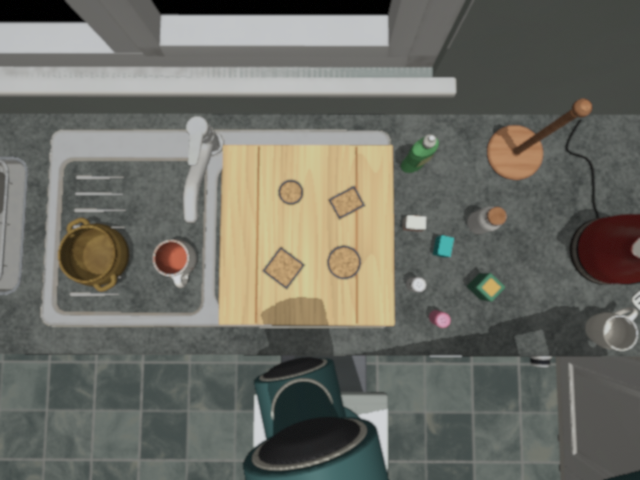

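View pics/side0.png

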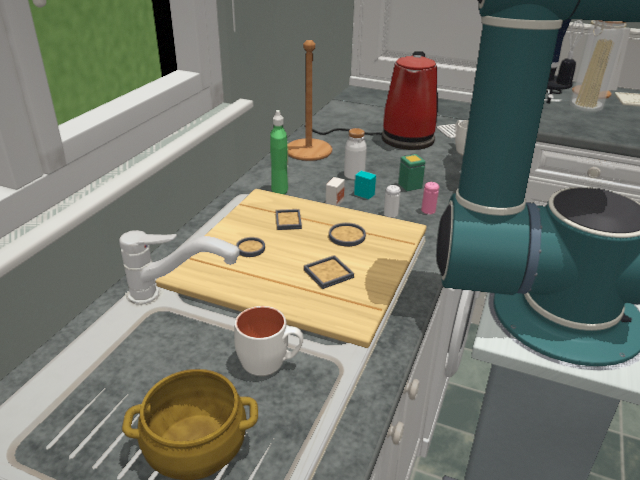

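Seen in the top picture:
- **Carton:** white at (416,222), turquoise look-alike at (445,245).
- **Shaker:** white at (418,285), pink look-alike at (442,320).
- **Bottle:** (490,218). The steel pot at (618,330) and the wash bottle at (420,152) are other things.
- **Tin:** (490,287).
- **Trays:** small round (290,192), oblong (347,202), large round (344,262), square (284,267).
- **Mug:** (172,258).

The white ones are my choice by the description. I'll measure them now and check with a crop.

```bash
cat > h.py <<'E'
import numpy as np, cv2
from bench import status, imaging, bot
H=dict(shaker=.074,condiment_bottle=.129,carton=.058,tea_tin=.080,small_round_tray=.034,large_round_tray=.034,oblong_tray=.034,square_tray=.034,red_mug=.09,wash_bottle=.214)
def cloud(p):
    R=cv2.Rodrigues(np.array(p["rvec"]))[0];K=p["K"];v,u=np.mgrid[:480,:640]
    z=p["z_map"];c=np.stack([(u-K[0,2])/K[0,0]*z,(v-K[1,2])/K[1,1]*z,z],-1)-np.ravel(p["tvec"])
    return c@R
def onplane(p,uv,h):
    R=cv2.Rodrigues(np.array(p["rvec"]))[0];C=-R.T@np.ravel(p["tvec"])
    d=np.c_[cv2.undistortPoints(np.float64(uv).reshape(-1,1,2),p["K"],None)[:,0],np.ones(len(uv))]@R
    return (C+d*((h-C[2])/d[:,2])[:,None])[:,:2]
def measure(p,n,k=3,tol=.008):
    W=cloud(p)
    for r in imaging.regions_of(p,n)[:k]:
        m=r["region"];P=W[m]
        v,u=np.nonzero(m); h=H[n]
        top=m&(abs(W[...,2]-h)<tol)
        v,u=np.nonzero(top)
        if len(u)<5: print(n,"few",r["bbox"],r["conf"],np.percentile(P[:,2],95));continue
        xy=onplane(p,np.c_[u,v],h).astype(np.float32)
        (c,s,a)=cv2.minAreaRect(xy);bgr=p["frame"][top].mean(0)
        print(n,f"{r['conf']:.2f}",np.array(r["bbox"]).round().tolist(),"n",len(u),"mean",xy.mean(0).round(4),"rect",np.round(c,4),"size mm",np.round(np.array(s)*1e3,1),"ang deg",round(a,1),"bgr",bgr.round(),"ztop",np.median(W[top][:,2]).round(4))
E
python3 - <<'E'
from h import *
p=imaging.grab_frame("top")
for n in H: measure(p,n)
f=p["frame"];cv2.imwrite("pics/crop1.png",cv2.resize(f[130:345,270:530],None,fx=3,fy=2.75,interpolation=cv2.INTER_CUBIC))
E
```

```text
shaker 0.74 [430.0, 310.0, 453.0, 327.0] n 176 mean [ 0.3342 -0.2764] rect [ 0.3341 -0.2767] size mm [31.3 31.8] ang deg 0.2 bgr [161. 143. 189.] ztop 0.0719
shaker 0.67 [409.0, 275.0, 427.0, 293.0] n 167 mean [ 0.4137 -0.2228] rect [ 0.4137 -0.2226] size mm [29.6 29.6] ang deg 89.2 bgr [189. 188. 187.] ztop 0.072
condiment_bottle 0.57 [469.0, 210.0, 506.0, 234.0] n 281 mean [ 0.564  -0.3846] rect [ 0.564 -0.385] size mm [39.2 40. ] ang deg 88.4 bgr [ 81. 110. 147.] ztop 0.1279
carton 0.72 [404.0, 220.0, 429.0, 232.0] n 251 mean [ 0.558  -0.2217] rect [ 0.5581 -0.2218] size mm [46.  30.6] ang deg 85.4 bgr [194. 199. 198.] ztop 0.0578
carton few [260.8, 247.1, 307.7, 289.8] 0.68 0.0355632373115219
carton 0.55 [433.0, 235.0, 452.0, 258.0] n 256 mean [ 0.5029 -0.2897] rect [ 0.5034 -0.2898] size mm [31.7 45.3] ang deg 77.7 bgr [163. 167.  73.] ztop 0.0576
tea_tin 0.73 [467.0, 276.0, 505.0, 302.0] n 442 mean [ 0.4085 -0.3824] rect [ 0.4076 -0.3827] size mm [48.6 47. ] ang deg 44.3 bgr [102. 144. 134.] ztop 0.0797
small_round_tray 0.86 [276.0, 180.0, 307.0, 205.0] n 399 mean [0.6336 0.074
[... 363 characters left out ...]
 [78.3 78.4] ang deg 0.2 bgr [107. 141. 167.] ztop 0.0288
oblong_tray 0.66 [326.0, 186.0, 365.0, 217.0] n 555 mean [ 0.6083 -0.0606] rect [ 0.6094 -0.0612] size mm [56.3 72.3] ang deg 27.0 bgr [106. 138. 162.] ztop 0.0294
square_tray 0.71 [265.0, 246.0, 305.0, 286.0] n 784 mean [0.4517 0.0886] rect [0.4515 0.089 ] size mm [73.8 73.4] ang deg 53.7 bgr [108. 142. 167.] ztop 0.0289
red_mug 0.63 [151.0, 238.0, 197.0, 289.0] n 227 mean [0.4708 0.3356] rect [0.4717 0.3375] size mm [83.1 81.1] ang deg 62.8 bgr [134. 142. 155.] ztop 0.0881
wash_bottle 0.69 [400.0, 134.0, 439.0, 173.0] n 33 mean [ 0.71   -0.2248] rect [ 0.7097 -0.2249] size mm [11.7 12.1] ang deg 62.8 bgr [172. 175. 174.] ztop 0.2127
```

View pics/crop1.png

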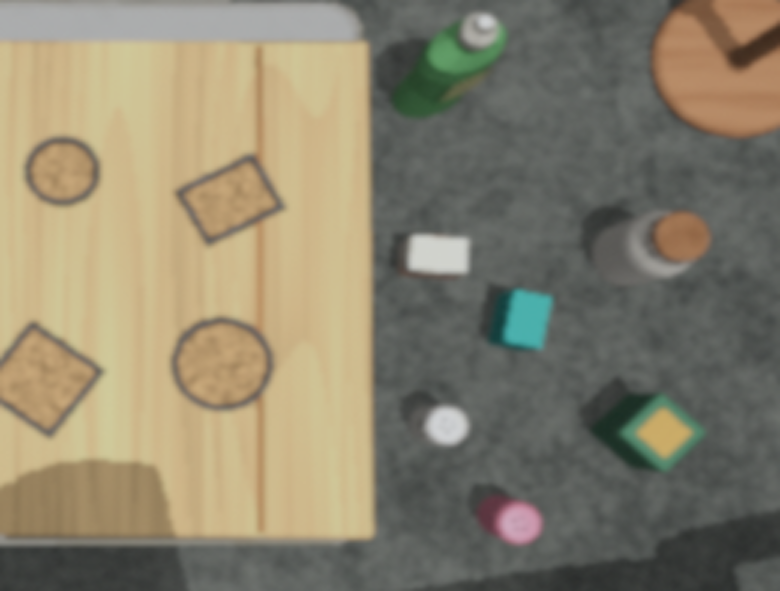

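The crop confirms the choice. White carton is at crop (437,254), white shaker at (447,425), wooden-topped bottle at (680,235) and green tin at (660,432). The turquoise (525,318) and pink (517,520) ones are the look-alikes. All top faces match the given sizes. First target is the shaker.

```bash
cat >> h.py <<'E'
def go(x,y,z,psi=None):
    s=status.state();R=np.array(s["ee_rot"]);p=np.array(s["ee_pos"])
    d=R.T@(np.array([x,y,z])-p)*1e3;cur=np.arctan2(R[1,0],R[0,0])
    t=0 if psi is None else -((np.radians(psi)-cur+np.pi)%(2*np.pi)-np.pi)
    print("goal",x,y,z,psi,"-> rows",d.round(1),"turn",round(t,3),"| pos",p.round(4),"psi",np.degrees(cur).round(1),"t",round(s["time"],2),"open",round(s["opening"],4),"F",np.round(s["force"],1))
E
python3 -c "
from h import *
go(.4137,-.2227,.16,15);go(.4137,-.2227,.03,15)"
```

```text
goal 0.4137 -0.2227 0.16 15 -> rows [ 339.4 -350.1   71.3] turn 0.008 | pos [ 0.1799 -0.6506  0.2313] psi 15.5 t 0.65 open 0.0854 F [-0.7  0.1 -0.7]
goal 0.4137 -0.2227 0.03 15 -> rows [ 339.4 -350.1  201.3] turn 0.008 | pos [ 0.1799 -0.6506  0.2313] psi 15.5 t 0.65 open 0.0854 F [-0.7  0.1 -0.7]
```

```bash
python3 -m crank '40 -41 5 0 1;85 -88 15 0 1;130 -134 25 0 1;175 -180 40 0 1;220 -227 50 0 1;260 -268 60 0 1;300 -309 68 0 1;339 -350 71 0 1' 40; python3 -m crank '0 0 0 0 1;0 0 0 0 1'
python3 - <<'E'
from h import *
go(.4137,-.2227,.03,15)
p=imaging.grab_frame("side");cv2.imwrite("pics/s1.png",p["frame"])
E
```

```text
time: 1.65
ee_pos: [0.4138, -0.221, 0.1601]
ee_rot: [[0.964, 0.266, 0.0], [0.266, -0.964, -0.0], [0.0, 0.0, -1.0]]
force: [0.2, -0.9, -0.4]
opening: 0.0855
time: 1.9
ee_pos: [0.4134, -0.223, 0.1605]
ee_rot: [[0.964, 0.267, 0.0], [0.267, -0.964, -0.0], [0.0, 0.0, -1.0]]
force: [0.6, -0.5, -0.3]
opening: 0.0853
goal 0.4137 -0.2227 0.03 15 -> rows [  0.4  -0.2 130.5] turn 0.009 | pos [ 0.4134 -0.223   0.1605] psi 15.5 t 1.9 open 0.0853 F [ 0.6 -0.5 -0.3]
```

View pics/s1.png

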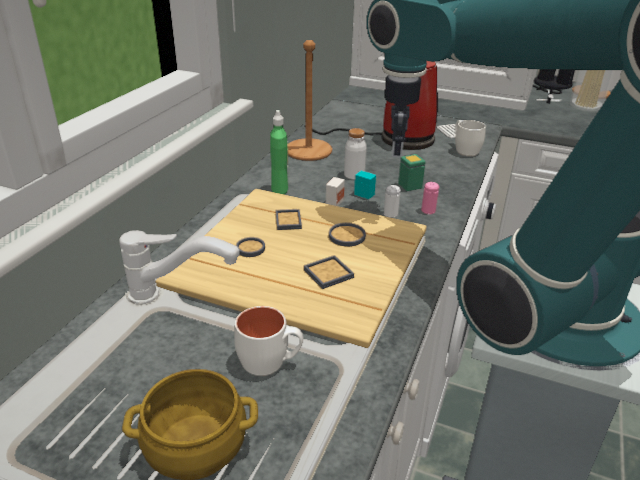

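The gripper (400,130) hangs over the white shaker (392,200) and nothing is near it. I'll descend and grip.

```bash
python3 -m crank '0 0 30 0 1;0 0 65 0 1;0 0 95 0 1;0 0 115 0 1;0 0 126 0 1;0 0 130 0 1;0 0 130 0 1;0 0 130 0 1' 40; python3 -m crank '0 0 0 0 0;0 0 0 0 0;0 0 0 0 0;0 0 0 0 0;0 0 0 0 0;0 0 0 0 0' 40; python3 -m crank '0 0 -10 0 0;0 0 -30 0 0;0 0 -55 0 0;0 0 -80 0 0;0 0 -95 0 0;0 0 -100 0 0;0 0 -100 0 0'
python3 - <<'E'
from h import *
go(.6345,.0744,.13,15);go(.6345,.0744,.057,15)
p=imaging.grab_frame("side");cv2.imwrite("pics/s2.png",p["frame"][0:330,200:640])
E
```

```text
time: 2.95
ee_pos: [0.4137, -0.2232, 0.0311]
ee_rot: [[0.964, 0.266, 0.001], [0.266, -0.964, -0.001], [0.001, 0.001, -1.0]]
force: [0.5, 0.3, 0.8]
opening: 0.0854
time: 3.7
ee_pos: [0.4135, -0.223, 0.0306]
ee_rot: [[0.964, 0.267, 0.0], [0.267, -0.964, -0.0], [0.0, 0.0, -1.0]]
force: [-1.0, 0.2, 6.4]
opening: 0.033
time: 4.58
ee_pos: [0.4132, -0.2228, 0.1299]
ee_rot: [[0.964, 0.267, -0.0], [0.267, -0.964, 0.0], [-0.0, -0.0, -1.0]]
force: [-0.1, 0.4, -0.7]
opening: 0.0335
goal 0.6345 0.0744 0.13 15 -> rows [ 2.925e+02 -2.275e+02 -1.000e-01] turn 0.008 | pos [ 0.4132 -0.2228  0.1299] psi 15.5 t 4.58 open 0.0335 F [-0.1  0.4 -0.7]
goal 0.6345 0.0744 0.057 15 -> rows [ 292.5 -227.5   72.9] turn 0.008 | pos [ 0.4132 -0.2228  0.1299] psi 15.5 t 4.58 open 0.0335 F [-0.1  0.4 -0.7]
```

View pics/s2.png

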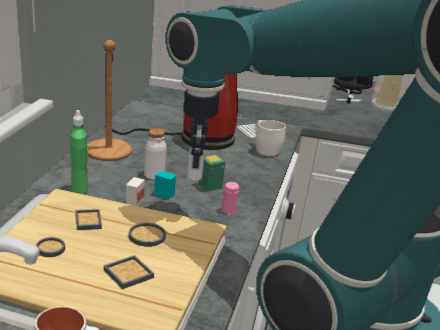

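The shaker is held at crop (195,165), opening 33.5 mm, and it is off the surface. Now to its tray.

```bash
python3 -m crank '18 -14 0 0 0;58 -45 0 0 0;108 -84 0 0 0;158 -123 0 0 0;208 -162 0 0 0;253 -197 0 0 0;282 -219 0 0 0;292 -227 0 0 0'; python3 -m crank '0 0 0 0 0;0 0 15 0 0;0 0 35 0 0;0 0 55 0 0;0 0 62 0 0;0 0 66 0 0;0 0 66 0 0'
python3 - <<'E'
from h import *
go(.6345,.0744,.058,15)
E
```

```text
time: 5.62
ee_pos: [0.6346, 0.0754, 0.1287]
ee_rot: [[0.963, 0.268, -0.002], [0.268, -0.963, -0.0], [-0.002, -0.001, -1.0]]
force: [-0.0, -0.3, -1.2]
opening: 0.0333
time: 6.5
ee_pos: [0.6344, 0.0737, 0.0645]
ee_rot: [[0.964, 0.267, 0.0], [0.267, -0.964, -0.0], [0.0, 0.0, -1.0]]
force: [0.6, 0.8, -1.0]
opening: 0.0332
goal 0.6345 0.0744 0.058 15 -> rows [ 0.3 -0.6  6.5] turn 0.008 | pos [0.6344 0.0737 0.0645] psi 15.5 t 6.5 open 0.0332 F [ 0.6  0.8 -1. ]
```

```bash
python3 -m crank '0 0 3 0 0;0 0 5 0 0;0 -0.5 6.5 0 0;0 -0.5 6.5 0 0;0 -0.5 6.5 0 0'; python3 -m crank '0 0 0 0 0.55;0 0 0 0 0.6;0 0 0 0 0.8;0 0 0 0 1;0 0 0 0 1;0 0 -10 0 1;0 0 -30 0 1;0 0 -60 0 1';python3 -m crank '0 0 -20 0 1;0 0 -40 0 1;0 0 -40 0 1'
python3 - <<'E'
from h import *
go(.558,-.2218,.15,85.4);go(.558,-.2218,.025,85.4)
p=imaging.grab_frame("side");cv2.imwrite("pics/s3.png",cv2.resize(p["frame"][150:330,180:440],None,fx=3,fy=3))
E
```

```text
time: 7.12
ee_pos: [0.6341, 0.0742, 0.0578]
ee_rot: [[0.964, 0.267, 0.0], [0.267, -0.964, 0.0], [0.0, -0.0, -1.0]]
force: [0.5, -0.1, -2.2]
opening: 0.0328
time: 8.12
ee_pos: [0.634, 0.0742, 0.1193]
ee_rot: [[0.964, 0.267, -0.0], [0.267, -0.964, -0.0], [-0.0, -0.0, -1.0]]
force: [0.4, -0.1, 0.4]
opening: 0.0855
time: 8.5
ee_pos: [0.6347, 0.0742, 0.1597]
ee_rot: [[0.964, 0.267, 0.003], [0.267, -0.964, 0.0], [0.002, 0.0, -1.0]]
force: [-0.2, -0.2, 0.4]
opening: 0.0855
goal 0.558 -0.2218 0.15 85.4 -> rows [-152.9  264.9    9.4] turn -1.221 | pos [0.6347 0.0742 0.1597] psi 15.5 t 8.5 open 0.0855 F [-0.2 -0.2  0.4]
goal 0.558 -0.2218 0.025 85.4 -> rows [-153.2  264.8  134.4] turn -1.221 | pos [0.6347 0.0742 0.1597] psi 15.5 t 8.5 open 0.0855 F [-0.2 -0.2  0.4]
```

View pics/s3.png

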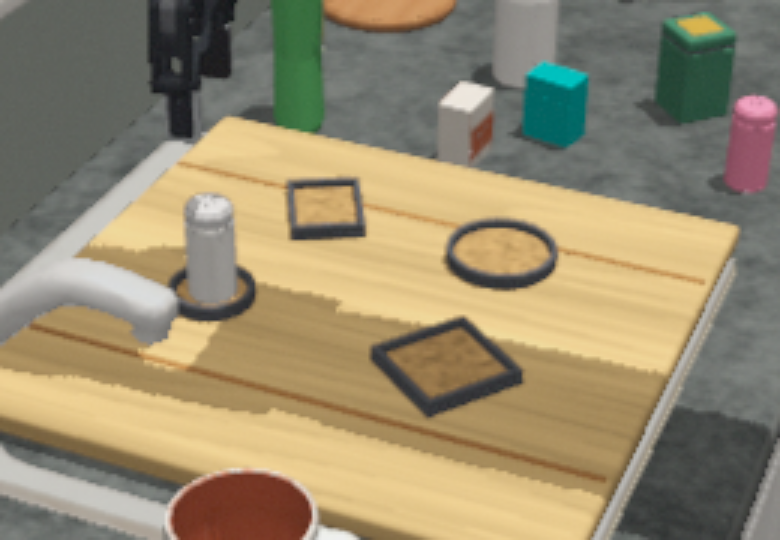

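The shaker stands upright in the small round tray at crop (211,260). Next the carton.

```bash
python3 -m crank '-10 15 0 -0.1 1;-30 45 0 -0.26 1;-52 90 0 -0.43 1;-76 135 0 -0.6 1;-100 178 2 -0.77 1;-125 220 5 -0.94 1;-145 250 8 -1.1 1;-153 265 9 -1.22 1' 40;python3 -m crank '0 0 0 0 1;0 0 0 0 1'
python3 -c "
from h import *
go(.558,-.2218,.025,85.4)
p=imaging.grab_frame('top');measure(p,'shaker');measure(p,'wash_bottle',1)"
```

```text
time: 9.55
ee_pos: [0.5561, -0.2235, 0.1472]
ee_rot: [[0.078, 0.997, -0.002], [0.997, -0.078, 0.001], [0.001, -0.002, -1.0]]
force: [-0.2, 0.2, 0.2]
opening: 0.0851
time: 9.8
ee_pos: [0.5573, -0.2214, 0.1482]
ee_rot: [[0.083, 0.997, -0.001], [0.997, -0.083, 0.001], [0.0, -0.001, -1.0]]
force: [-0.5, 0.6, -0.4]
opening: 0.0854
goal 0.558 -0.2218 0.025 85.4 -> rows [ -0.4   0.8 123.2] turn -0.003 | pos [ 0.5573 -0.2214  0.1482] psi 85.2 t 9.8 open 0.0854 F [-0.5  0.6 -0.4]
shaker 0.52 [281.0, 181.0, 297.0, 202.0] n 21 mean [0.6229 0.0676] rect [0.6244 0.0681] size mm [14.3 33.2] ang deg 25.3 bgr [111. 120. 126.] ztop 0.0759
wash_bottle 0.74 [400.0, 134.0, 437.0, 172.0] n 39 mean [ 0.7098 -0.2243] rect [ 0.7085 -0.2233] size mm [11.5 17.5] ang deg 45.3 bgr [174. 177. 177.] ztop 0.2117
```

```bash
python3 -m crank '0 1 30 0 1;0 1 65 0 1;0 1 95 0 1;0 1 112 0 1;0 1 120 0 1;0 1 123 0 1;0 1 123 0 1' 40; python3 -m crank '0 0 0 0 0;0 0 0 0 0;0 0 0 0 0;0 0 0 0 0;0 0 0 0 0;0 0 0 0 0;0 0 0 0 0'; python3 -m crank '0 0 -10 0 0;0 0 -30 0 0;0 0 -55 0 0;0 0 -80 0 0;0 0 -95 0 0;0 0 -100 0 0;0 0 -100 0 0'
python3 - <<'E'
from h import *
go(.609,-.061,.125,117);go(.609,-.061,.052,117)
E
```

```text
time: 10.82
ee_pos: [0.5587, -0.2222, 0.0266]
ee_rot: [[0.081, 0.997, 0.001], [0.997, -0.081, -0.0], [-0.0, 0.001, -1.0]]
force: [-0.7, -0.9, -0.2]
opening: 0.0855
time: 11.7
ee_pos: [0.5585, -0.2222, 0.0261]
ee_rot: [[0.081, 0.997, 0.0], [0.997, -0.081, -0.0], [-0.0, 0.0, -1.0]]
force: [-1.2, 0.1, 5.3]
opening: 0.0295
time: 12.58
ee_pos: [0.5582, -0.222, 0.1256]
ee_rot: [[0.081, 0.997, -0.0], [0.997, -0.081, 0.0], [0.0, -0.0, -1.0]]
force: [0.9, -0.2, -0.8]
opening: 0.0294
goal 0.609 -0.061 0.125 117 -> rows [164.6  37.6   0.6] turn -0.552 | pos [ 0.5582 -0.222   0.1256] psi 85.4 t 12.57 open 0.0294 F [ 0.9 -0.2 -0.8]
goal 0.609 -0.061 0.052 117 -> rows [164.6  37.6  73.6] turn -0.552 | pos [ 0.5582 -0.222   0.1256] psi 85.4 t 12.57 open 0.0294 F [ 0.9 -0.2 -0.8]
```

```bash
python3 -m crank '12 3 0 -0.05 0;38 9 0 -0.14 0;68 16 0 -0.25 0;98 22 0 -0.36 0;128 29 0 -0.45 0;152 35 0 -0.52 0;163 37 0 -0.55 0;164.5 37.5 0 -0.552 0';python3 -m crank '0 0 0 0 0;0 0 15 0 0;0 0 35 0 0;0 0 52 0 0;0 0 60 0 0;0 0 63 0 0;0 0 63 0 0'
python3 -c "
from h import *
go(.609,-.061,.053,117)
p=imaging.grab_frame('side');cv2.imwrite('pics/s4.png',cv2.resize(p['frame'][130:330,180:440],None,fx=3,fy=3))"
```

```text
time: 13.58
ee_pos: [0.6089, -0.0606, 0.1253]
ee_rot: [[-0.455, 0.891, -0.001], [0.891, 0.455, 0.0], [0.0, -0.001, -1.0]]
force: [-0.5, -0.2, -0.6]
opening: 0.0296
time: 14.45
ee_pos: [0.6092, -0.0611, 0.0631]
ee_rot: [[-0.454, 0.891, 0.0], [0.891, 0.454, -0.0], [-0.0, 0.0, -1.0]]
force: [1.0, 0.3, -1.5]
opening: 0.0293
goal 0.609 -0.061 0.053 117 -> rows [ 0.2 -0.1 10.1] turn -0.0 | pos [ 0.6092 -0.0611  0.0631] psi 117.0 t 14.45 open 0.0293 F [ 1.   0.3 -1.5]
```

View pics/s4.png

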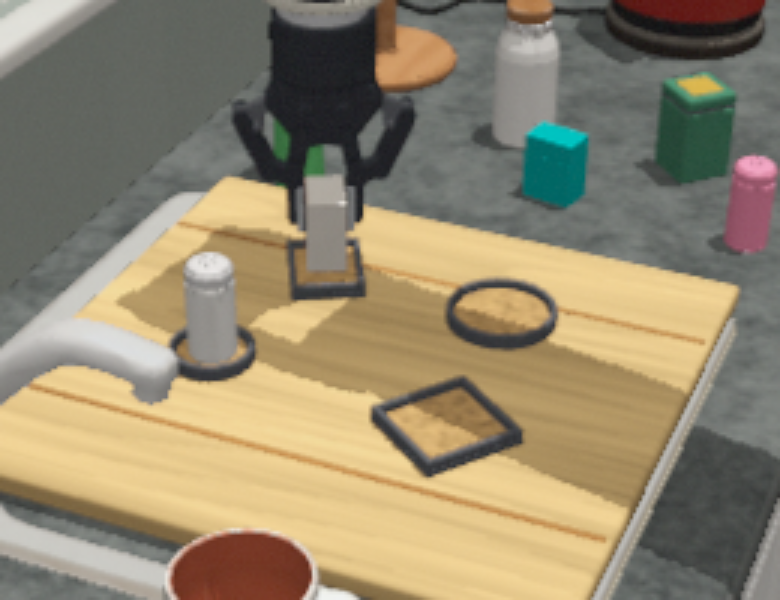

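The carton is over the oblong tray at crop (325,225), aligned with its sides. I'll lower it and let go.

```bash
python3 -m crank '0 0 4 0 0;0 0 8 0 0;0 0 10 0 0;0 0 10 0 0;0 0 10 0 0'; python3 -m crank '0 0 0 0 0.45;0 0 0 0 0.5;0 0 0 0 0.7;0 0 0 0 1;0 0 0 0 1;0 0 -10 0 1;0 0 -30 0 1;0 0 -60 0 1';python3 -m crank '0 0 -20 0 1;0 0 -45 0 1;0 0 -55 0 1;0 0 -55 0 1'
python3 - <<'E'
from h import *
go(.408,-.3826,.165,44.3)
E
```

```text
time: 15.12
ee_pos: [0.609, -0.0611, 0.0531]
ee_rot: [[-0.454, 0.891, 0.0], [0.891, 0.454, 0.0], [-0.0, 0.0, -1.0]]
force: [-4.7, 1.4, 5.7]
opening: 0.0289
time: 16.12
ee_pos: [0.6089, -0.0611, 0.1143]
ee_rot: [[-0.454, 0.891, -0.0], [0.891, 0.454, 0.0], [0.0, -0.0, -1.0]]
force: [0.2, 0.3, -0.4]
opening: 0.0855
time: 16.62
ee_pos: [0.6092, -0.0612, 0.1684]
ee_rot: [[-0.454, 0.891, 0.001], [0.891, 0.454, -0.0], [-0.001, 0.001, -1.0]]
force: [-0.5, -0.2, -0.4]
opening: 0.0851
goal 0.408 -0.3826 0.165 44.3 -> rows [-195.1 -325.1    3.2] turn 1.269 | pos [ 0.6092 -0.0612  0.1684] psi 117.0 t 16.62 open 0.0851 F [-0.5 -0.2 -0.4]
```

```bash
python3 -m crank '-10 -16 0 0.1 1;-32 -53 0 0.27 1;-60 -100 0 0.44 1;-90 -150 0 0.61 1;-120 -200 0 0.78 1;-150 -250 0 0.95 1;-178 -297 0 1.11 1;-195 -325 3 1.27 1' 40;python3 -m crank '0 0 0 0 1;0 0 0 0 1'
python3 - <<'E'
from h import *
go(.408,-.3826,.04,44.3)
p=imaging.grab_frame("top");measure(p,'tea_tin',1);H['carton']=.085;H['shaker']=.101;measure(p,'carton');measure(p,'shaker')
p=imaging.grab_frame("side");cv2.imwrite('pics/s5.png',p['frame'][0:330,180:580])
E
```

```text
time: 17.62
ee_pos: [0.4061, -0.384, 0.1637]
ee_rot: [[0.721, 0.692, -0.001], [0.692, -0.721, 0.001], [-0.0, -0.001, -1.0]]
force: [0.9, -0.6, 0.3]
opening: 0.0856
time: 17.88
ee_pos: [0.4079, -0.3819, 0.164]
ee_rot: [[0.716, 0.699, -0.001], [0.699, -0.716, 0.001], [0.0, -0.001, -1.0]]
force: [-0.7, 0.0, 0.1]
opening: 0.0858
goal 0.408 -0.3826 0.04 44.3 -> rows [ -0.4   0.7 124. ] turn 0.0 | pos [ 0.4079 -0.3819  0.164 ] psi 44.3 t 17.88 open 0.0858 F [-0.7  0.   0.1]
tea_tin 0.57 [466.0, 272.0, 505.0, 300.0] n 459 mean [ 0.4094 -0.3833] rect [ 0.4082 -0.3833] size mm [48.6 48.6] ang deg 44.3 bgr [ 88. 124. 116.] ztop 0.0797
carton 0.86 [340.0, 192.0, 363.0, 211.0] n 253 mean [ 0.6084 -0.0616] rect [ 0.6087 -0.0616] size mm [30.  45.4] ang deg 26.9 bgr [197. 203. 201.] ztop 0.0846
carton few [431.4, 236.0, 451.3, 259.7] 0.71 0.06089623362940687
shaker 0.75 [285.0, 179.0, 301.0, 200.0] n 171 mean [0.6331 0.072 ] rect [0.6325 0.0724] size mm [32.2 31.7] ang deg 0.5 bgr [191. 192. 192.] ztop 0.0989
shaker few [430.0, 311.0, 449.4, 327.7] 0.55 0.07483102248352753
```

View pics/s5.png

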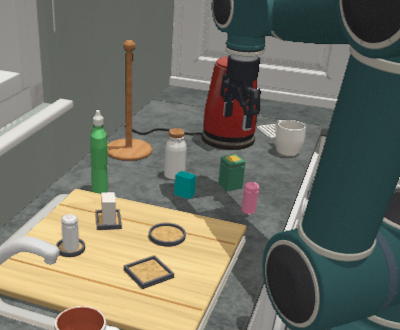

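The carton (crop 109,207) and shaker (70,232) stand upright in their trays. The carton is 1 mm off centre and the shaker 3 mm. The gripper is over the tin (232,172).

```bash
python3 -m crank '0 0.7 30 0 1;0 0.7 65 0 1;0 0.7 97 0 1;0 0.7 116 0 1;0 0.7 125 0 1;0 0.7 129 0 1;0 0.7 129 0 1' 40; python3 -m crank '0 0 0 0 0;0 0 0 0 0;0 0 0 0 0;0 0 0 0 0;0 0 0 0 0;0 0 0 0 0'; python3 -m crank '0 0 -10 0 0;0 0 -30 0 0;0 0 -55 0 0;0 0 -80 0 0;0 0 -95 0 0;0 0 -100 0 0;0 0 -100 0 0'
python3 - <<'E'
from h import *
go(.4515,.0888,.135,53.7);go(.4515,.0888,.062,53.7)
E
```

```text
time: 19.0
ee_pos: [0.4087, -0.3831, 0.0365]
ee_rot: [[0.717, 0.698, 0.001], [0.698, -0.717, -0.001], [-0.0, 0.001, -1.0]]
force: [0.2, -0.6, 0.1]
opening: 0.0853
time: 19.75
ee_pos: [0.4086, -0.3831, 0.0364]
ee_rot: [[0.717, 0.697, 0.001], [0.697, -0.717, -0.001], [-0.0, 0.001, -1.0]]
force: [-0.9, 0.2, 6.6]
opening: 0.048
time: 20.62
ee_pos: [0.4083, -0.3828, 0.1356]
ee_rot: [[0.717, 0.697, -0.0], [0.697, -0.717, 0.0], [0.0, -0.0, -1.0]]
force: [0.1, -0.3, -2.4]
opening: 0.0479
goal 0.4515 0.0888 0.135 53.7 -> rows [ 359.9 -307.8    0.7] turn -0.165 | pos [ 0.4083 -0.3828  0.1356] psi 44.2 t 20.62 open 0.0479 F [ 0.1 -0.3 -2.4]
goal 0.4515 0.0888 0.062 53.7 -> rows [ 359.9 -307.8   73.7] turn -0.165 | pos [ 0.4083 -0.3828  0.1356] psi 44.2 t 20.62 open 0.0479 F [ 0.1 -0.3 -2.4]
```

```bash
python3 -m crank '12 -10 0 0 0;36 -31 0 -0.02 0;68 -58 0 -0.04 0;102 -87 0 -0.06 0;137 -117 0 -0.08 0;172 -147 0 -0.1 0;207 -177 0 -0.12 0;242 -207 0 -0.14 0';python3 -m crank '0 0 0 0 0'
python3 -c "
from h import *
go(.4515,.0888,.135,53.7)"
```

```text
time: 21.62
ee_pos: [0.4367, -0.0636, 0.1351]
ee_rot: [[0.612, 0.791, -0.001], [0.791, -0.612, 0.0], [-0.0, -0.001, -1.0]]
force: [0.7, -0.0, -2.7]
opening: 0.0478
time: 21.75
ee_pos: [0.437, -0.0628, 0.1352]
ee_rot: [[0.609, 0.793, -0.001], [0.793, -0.609, 0.001], [0.0, -0.001, -1.0]]
force: [0.4, -0.5, -2.7]
opening: 0.0478
goal 0.4515 0.0888 0.135 53.7 -> rows [129.1 -80.8   0.3] turn -0.021 | pos [ 0.437  -0.0628  0.1352] psi 52.5 t 21.75 open 0.0478 F [ 0.4 -0.5 -2.7]
```

```bash
python3 -m crank '15 -9 0 0 0;45 -28 0 -0.01 0;80 -50 0 -0.02 0;110 -69 0 -0.02 0;125 -78 0 -0.02 0;129 -81 0 -0.021 0;129 -81 0 -0.021 0';python3 -m crank '0 0 5 0 0;0 0 20 0 0;0 0 40 0 0;0 0 55 0 0;0 0 61 0 0;0 0 63 0 0;0 0 63 0 0'
python3 -c "
from h import *
go(.4515,.0888,.0633,53.7)
p=imaging.grab_frame('side');cv2.imwrite('pics/s6.png',cv2.resize(p['frame'][130:330,180:440],None,fx=3,fy=3))"
```

```text
time: 22.62
ee_pos: [0.4523, 0.0853, 0.1356]
ee_rot: [[0.596, 0.803, -0.0], [0.803, -0.596, -0.0], [-0.0, -0.0, -1.0]]
force: [0.0, -1.2, -1.7]
opening: 0.0475
time: 23.5
ee_pos: [0.4526, 0.0859, 0.0732]
ee_rot: [[0.596, 0.803, 0.001], [0.803, -0.596, 0.0], [0.0, 0.0, -1.0]]
force: [-0.1, 0.4, -1.7]
opening: 0.0475
goal 0.4515 0.0888 0.0633 53.7 -> rows [ 1.7 -2.6  9.9] turn -0.004 | pos [0.4526 0.0859 0.0732] psi 53.4 t 23.5 open 0.0475 F [-0.1  0.4 -1.7]
```

View pics/s6.png

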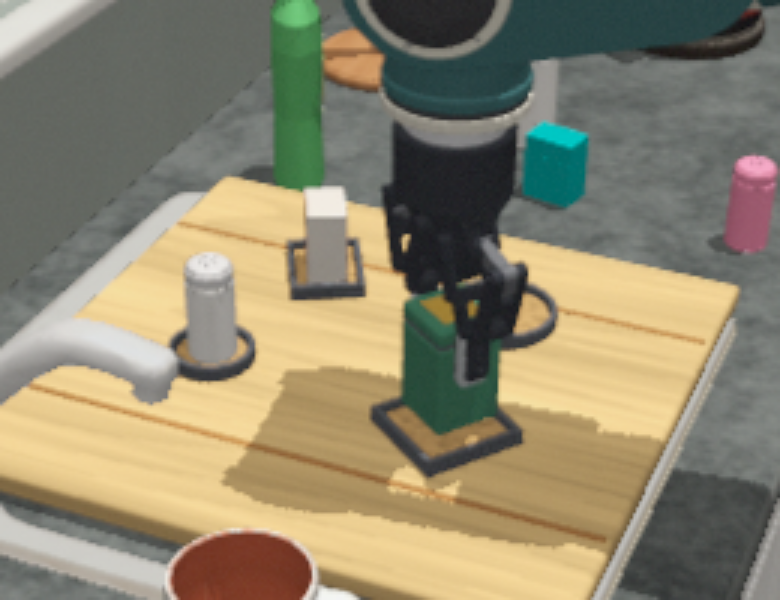

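The tin hangs over the square tray at crop (450,370), squared to its walls. I'll shift it 3 mm, lower it and release.

```bash
python3 -m crank '1.5 -2.5 1 0 0;1.5 -2.5 4 0 0;1.5 -2.5 8 0 0;1.5 -2.5 10 0 0;1.5 -2.5 10 0 0;1.5 -2.5 10 0 0'; python3 -m crank '0 0 0 0 0.65;0 0 0 0 0.7;0 0 0 0 0.8;0 0 0 0 1;0 0 0 0 1;0 0 -10 0 1;0 0 -30 0 1;0 0 -60 0 1';python3 -m crank '0 0 -30 0 1;0 0 -65 0 1;0 0 -80 0 1;0 0 -80 0 1'
python3 - <<'E'
from h import *
go(.564,-.3848,.2,54)
p=imaging.grab_frame("top");W=cloud(p);H['carton']=.085;H['shaker']=.101
for k,a in(('carton',.085),('shaker',.101),('tea_tin',.107)): H[k]=a;measure(p,k,1)
measure(p,'condiment_bottle',1,.006)
P=W[(W[...,2]>.25)&(W[...,0]>.6)&(W[...,1]<-.3)&(W[...,1]>-.6)];print("post",np.median(P,0),P.max(0))
E
```

```text
time: 24.3
ee_pos: [0.4514, 0.0886, 0.0634]
ee_rot: [[0.596, 0.803, 0.0], [0.803, -0.596, 0.0], [0.0, -0.0, -1.0]]
force: [-4.4, 0.0, 8.1]
opening: 0.0477
time: 25.3
ee_pos: [0.451, 0.0885, 0.1236]
ee_rot: [[0.596, 0.803, -0.001], [0.803, -0.596, -0.0], [-0.001, -0.001, -1.0]]
force: [1.0, -0.7, 0.2]
opening: 0.0854
time: 25.8
ee_pos: [0.4515, 0.0885, 0.2034]
ee_rot: [[0.596, 0.803, 0.001], [0.803, -0.596, 0.0], [0.001, 0.001, -1.0]]
force: [0.2, 0.2, -0.4]
opening: 0.0856
goal 0.564 -0.3848 0.2 54 -> rows [-313.2  372.3    3.5] turn -0.01 | pos [0.4515 0.0885 0.2034] psi 53.4 t 25.8 open 0.0856 F [ 0.2  0.2 -0.4]
carton few [433.4, 237.7, 453.4, 260.4] 0.76 0.06111377430098736
shaker 0.59 [284.0, 182.0, 296.0, 203.0] n 168 mean [0.6328 0.0725] rect [0.6325 0.0724] size mm [32.1 31.7] ang deg 0.5 bgr [193. 194. 194.] ztop 0.0987
tea_tin 0.29 [282.0, 178.0, 299.0, 200.0] n 81 mean [0.6324 0.0713] rect [0.6331 0.0721] size mm [30.4 25.4] ang deg 63.4 bgr [203. 203. 202.] ztop 0.1007
condiment_bottle 0.74 [470.0, 209.0, 505.0, 232.0] n 279 mean [ 0.5641 -0.3848] rect [ 0.564 -0.385] size mm [39.2 39.9] ang deg 88.4 bgr [ 84. 114. 152.] ztop 0.1279
post [ 0.84036945 -0.42497378  0.3652996 ] [ 0.84307356 -0.30002618  0.47626149]
```

```bash
python3 -m crank '-20 24 0 0 1;-55 65 0 0 1;-93 110 0 0 1;-131 156 0 0 1;-170 202 0 0 1;-208 247 0 0 1;-244 290 0 0 1;-270 321 0 0 1' 50;python3 -m crank '-22 26 0 -0.01 1;-37 44 2 -0.01 1;-43 51 3 -0.01 1;-43 51 3 -0.01 1'
python3 - <<'E'
from h import *
go(.564,-.3848,.06,54)
p=imaging.grab_frame("side");cv2.imwrite("pics/s7.png",cv2.resize(p["frame"][0:330,180:580],None,fx=1.8,fy=1.8))
p=imaging.grab_frame("top")
for k,a in(('carton',.085),('shaker',.101),('tea_tin',.107)): H[k]=a;measure(p,k,2)
E
```

```text
time: 27.05
ee_pos: [0.5482, -0.3218, 0.2015]
ee_rot: [[0.596, 0.803, -0.001], [0.803, -0.596, 0.001], [-0.0, -0.002, -1.0]]
force: [0.6, 0.5, 0.2]
opening: 0.0853
time: 27.55
ee_pos: [0.5636, -0.3842, 0.1993]
ee_rot: [[0.588, 0.809, -0.001], [0.809, -0.588, 0.001], [0.0, -0.001, -1.0]]
force: [-0.1, 0.2, 0.2]
opening: 0.0858
goal 0.564 -0.3848 0.06 54 -> rows [ -0.3   0.8 139.3] turn 0.0 | pos [ 0.5636 -0.3842  0.1993] psi 54.0 t 27.55 open 0.0858 F [-0.1  0.2  0.2]
carton few [433.2, 234.4, 454.4, 260.7] 0.93 0.06077827441087879
carton 0.87 [341.0, 190.0, 361.0, 210.0] n 259 mean [ 0.6087 -0.0614] rect [ 0.6087 -0.0616] size mm [30.  45.4] ang deg 27.0 bgr [200. 206. 204.] ztop 0.0849
shaker 0.83 [283.0, 178.0, 299.0, 201.0] n 162 mean [0.6328 0.0724] rect [0.633  0.0726] size mm [31.8 30.4] ang deg 27.1 bgr [196. 197. 197.] ztop 0.099
shaker few [428.6, 310.7, 442.4, 325.7] 0.62 0.0735101602759722
tea_tin 0.74 [268.0, 254.0, 299.0, 282.0] n 461 mean [0.4508 0.0861] rect [0.4509 0.0864] size mm [47.8 47.8] ang deg 54.3 bgr [113. 158. 147.] ztop 0.1069
```

View pics/s7.png

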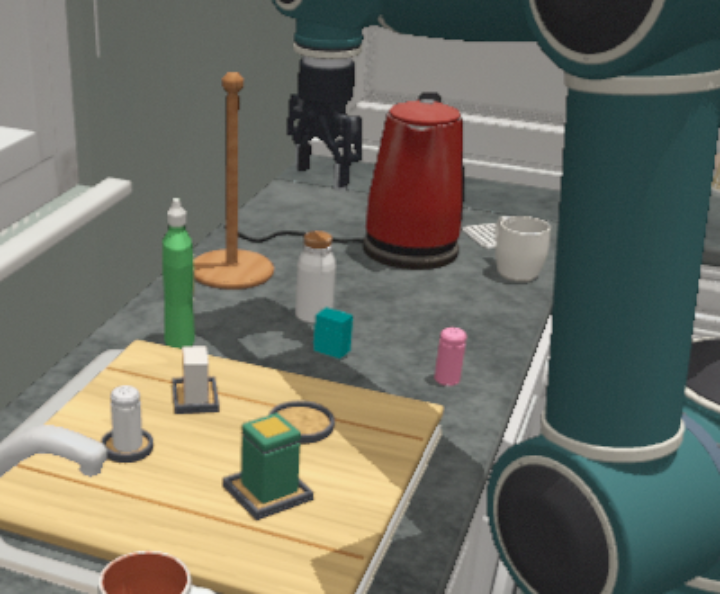

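The tin (270,458), carton (195,378) and shaker (125,420) all stand in their trays. The gripper is over the bottle (315,280), clear of the post (232,170).

```bash
python3 -m crank '0 1 25 0 1;0 1 55 0 1;0 1 85 0 1;0 1 110 0 1;0 1 125 0 1;0 1 132 0 1;0 1 137 0 1;0 1 138 0 1' 60; python3 -m crank '0 0 0 0 1;0 0 0 0 0;0 0 0 0 0;0 0 0 0 0;0 0 0 0 0;0 0 0 0 0;0 0 0 0 0'; python3 -m crank '0 0 -3 0 0;0 0 -10 0 0;0 0 -20 0 0;0 0 -20 0 0'
python3 - <<'E'
from h import *
go(.4645,-.0552,.165,54)
p=imaging.grab_frame("side");cv2.imwrite("pics/s8.png",cv2.resize(p["frame"][30:230,240:480],None,fx=3,fy=3))
E
```

```text
time: 28.8
ee_pos: [0.5646, -0.3852, 0.0622]
ee_rot: [[0.587, 0.809, 0.0], [0.809, -0.587, -0.0], [0.0, 0.001, -1.0]]
force: [0.0, -0.7, 0.8]
opening: 0.0856
time: 29.68
ee_pos: [0.5648, -0.3852, 0.0626]
ee_rot: [[0.587, 0.809, 0.001], [0.809, -0.587, -0.001], [0.0, 0.001, -1.0]]
force: [1.1, 1.1, 6.0]
opening: 0.053
time: 30.18
ee_pos: [0.5649, -0.3854, 0.0831]
ee_rot: [[0.588, 0.809, 0.001], [0.809, -0.588, -0.001], [-0.0, 0.002, -1.0]]
force: [0.7, 0.0, -2.3]
opening: 0.0531
goal 0.4645 -0.0552 0.165 54 -> rows [ 208.2 -275.1  -82.3] turn 0.0 | pos [ 0.5649 -0.3854  0.0831] psi 54.0 t 30.18 open 0.0531 F [ 0.7  0.  -2.3]
```

View pics/s8.png

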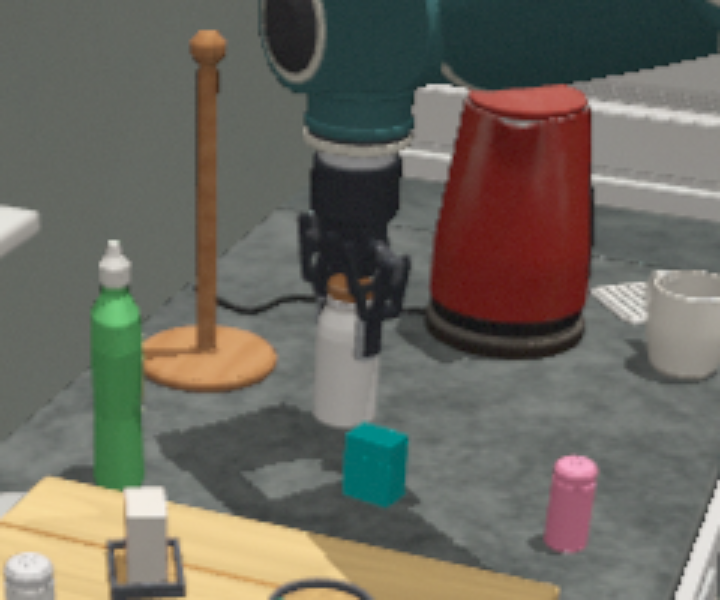

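The bottle is held upright at crop (347,370), clear of the surface, with the weight showing in the force. I'll lift higher and carry it over.

```bash
python3 -m crank '0 0 -12 0 0;0 0 -35 0 0;0 0 -60 0 0;0 0 -78 0 0;8 -10 -85 0 0;28 -37 -85 0 0;55 -73 -85 0 0;82 -108 -85 0 0';python3 -m crank '27 -36 0 0 0;56 -74 0 0 0;85 -112 0 0 0;110 -145 0 0 0;123 -163 0 0 0;126 -167 0 0 0;126 -167 0 0 0'
python3 -c "
from h import *
go(.4645,-.0552,.0905,54)"
```

```text
time: 31.22
ee_pos: [0.5243, -0.2533, 0.1662]
ee_rot: [[0.588, 0.809, -0.001], [0.809, -0.588, 0.001], [0.0, -0.001, -1.0]]
force: [0.1, 0.1, -1.9]
opening: 0.0528
time: 32.1
ee_pos: [0.464, -0.0552, 0.1667]
ee_rot: [[0.587, 0.809, -0.0], [0.809, -0.587, -0.0], [-0.0, 0.0, -1.0]]
force: [0.4, -0.3, -2.1]
opening: 0.0529
goal 0.4645 -0.0552 0.0905 54 -> rows [ 0.3  0.4 76.2] turn 0.001 | pos [ 0.464  -0.0552  0.1667] psi 54.0 t 32.1 open 0.0529 F [ 0.4 -0.3 -2.1]
```

```bash
python3 -m crank '0 0 5 0 0;0 0 20 0 0;0 0 40 0 0;0 0 57 0 0;0 0 64 0 0;0 0 67 0 0;0 0 67 0 0'
python3 -c "
from h import *
go(.4645,-.0552,.0896,54)
p=imaging.grab_frame('side');cv2.imwrite('pics/s9.png',cv2.resize(p['frame'][130:330,180:440],None,fx=3,fy=3))"
```

```text
time: 32.98
ee_pos: [0.4643, -0.0552, 0.1001]
ee_rot: [[0.588, 0.809, 0.0], [0.809, -0.588, -0.0], [0.0, 0.0, -1.0]]
force: [-0.1, -0.3, -2.4]
opening: 0.053
goal 0.4645 -0.0552 0.0896 54 -> rows [ 0.1  0.1 10.5] turn 0.0 | pos [ 0.4643 -0.0552  0.1001] psi 54.0 t 32.98 open 0.053 F [-0.1 -0.3 -2.4]
```

View pics/s9.png

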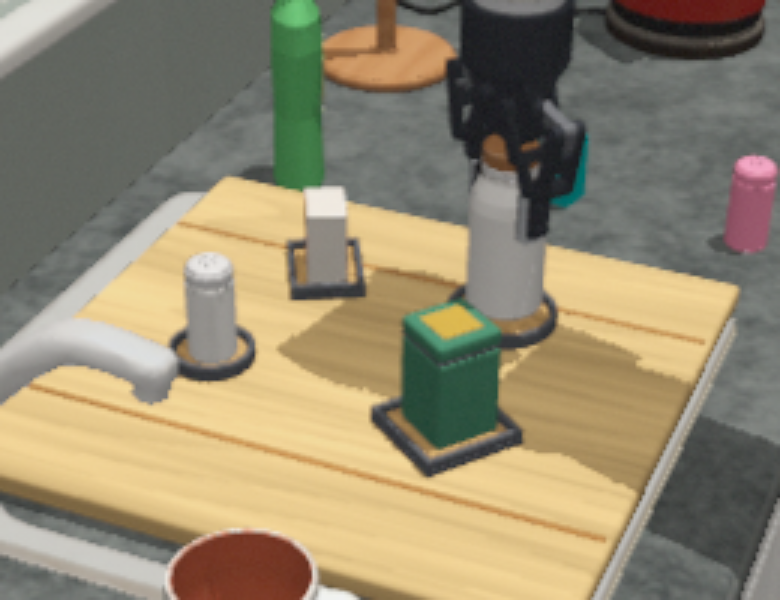

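The bottle is over the large round tray at crop (507,250), upright. I'll lower it until it sits and release.

```bash
python3 -m crank '0 0 3 0 0;0 0 6 0 0;0 0 9 0 0;0 0 10 0 0;0 0 10 0 0;0 0 10 0 0'; python3 -m crank '0 0 0 0 0.7;0 0 0 0 0.75;0 0 0 0 0.85;0 0 0 0 1;0 0 0 0 1;0 0 -10 0 1;0 0 -30 0 1;0 0 -60 0 1';python3 -m crank '0 0 -30 0 1;0 0 -60 0 1;0 0 -65 0 1;0 0 -65 0 1'
python3 -c "
from h import *
go(.42,-.35,.23,54)"
```

```text
time: 33.78
ee_pos: [0.4642, -0.0552, 0.0899]
ee_rot: [[0.588, 0.809, 0.0], [0.809, -0.588, -0.0], [0.0, 0.0, -1.0]]
force: [0.2, 0.0, -2.5]
opening: 0.0526
time: 34.78
ee_pos: [0.464, -0.0552, 0.1514]
ee_rot: [[0.588, 0.809, -0.0], [0.809, -0.588, 0.0], [-0.0, -0.0, -1.0]]
force: [0.3, 0.6, -0.3]
opening: 0.0853
time: 35.28
ee_pos: [0.4642, -0.0552, 0.2153]
ee_rot: [[0.587, 0.809, 0.001], [0.809, -0.587, -0.0], [0.0, 0.001, -1.0]]
force: [0.5, 0.1, 0.1]
opening: 0.0855
goal 0.42 -0.35 0.23 54 -> rows [-264.5  137.5  -14.7] turn 0.0 | pos [ 0.4642 -0.0552  0.2153] psi 54.0 t 35.27 open 0.0855 F [0.5 0.1 0.1]
```

Moving clear for a final check.

```bash
python3 -m crank '-20 10 -5 0 1;-60 31 -10 0 1;-100 52 -15 0 1;-140 73 -15 0 1;-180 94 -15 0 1;-220 115 -15 0 1;-250 130 -15 0 1;-264 137 -15 0 1';python3 -m crank '0 0 0 0 1;0 0 0 0 1'
python3 - <<'E'
from h import *
for k,a in(('carton',.085),('shaker',.101),('tea_tin',.107),('condiment_bottle',.156)): H[k]=a
p=imaging.grab_frame("top")
for k in H: measure(p,k,2 if k in('carton','shaker','condiment_bottle') else 1)
q=imaging.grab_frame("side");cv2.imwrite("pics/s10.png",cv2.resize(q["frame"][130:380,180:440],None,fx=2.4,fy=2.4))
E
```

```text
time: 36.28
ee_pos: [0.4192, -0.3504, 0.2286]
ee_rot: [[0.589, 0.808, -0.001], [0.808, -0.589, 0.001], [0.0, -0.002, -1.0]]
force: [0.5, 0.3, 0.3]
opening: 0.0851
time: 36.52
ee_pos: [0.4201, -0.3484, 0.2296]
ee_rot: [[0.587, 0.81, -0.0], [0.81, -0.587, 0.0], [0.0, -0.0, -1.0]]
force: [-0.2, 0.7, -0.3]
opening: 0.0852
shaker few [426.7, 311.5, 451.1, 326.8] 0.74 0.07463282582827167
shaker 0.61 [283.0, 179.0, 298.0, 200.0] n 164 mean [0.633  0.0723] rect [0.632 0.073] size mm [32.4 30.5] ang deg 45.0 bgr [193. 194. 194.] ztop 0.0991
condiment_bottle 0.96 [334.0, 252.0, 359.0, 277.0] n 291 mean [ 0.4641 -0.056 ] rect [ 0.4638 -0.0564] size mm [37.9 38. ] ang deg 0.2 bgr [ 90. 120. 158.] ztop 0.155
carton few [435.2, 235.8, 455.3, 260.6] 0.61 0.06067635343344619
carton 0.52 [339.0, 191.0, 363.0, 213.0] n 261 mean [ 0.6085 -0.0615] rect [ 0.6087 -0.0616] size mm [30.  45.3] ang deg 26.9 bgr [196. 202. 201.] ztop 0.0846
small_round_tray 0.75 [276.0, 181.0, 307.0, 206.0] n 237 mean [0.6271 0.0718] rect [0.6315 0.073 ] size mm [56.  60.4] ang deg 17.5 bgr [107. 132. 150.] ztop 0.0312
large_round_tray 0.62 [330.0, 244.0, 361.0, 280.0] n 355 mean [ 0.4631 -0.0492] rect [ 0.4645 -0.0545] size mm [78.8 79.1] ang deg 45.2 bgr [ 98. 119. 136.] ztop 0.032
oblong_tray 0.58 [329.0, 186.0, 366.0, 219.0] n 314 mean [ 0.603  -0.0598] rect [ 0.609  -0.0611] size mm [56.3 72.6] ang deg 28.4 bgr [108. 130. 148.] ztop 0.0318
square_tray 0.60 [262.0, 248.0, 308.0, 289.0] n 300 mean [0.4522 0.082 ] rect [0.4516 0.0898] size mm [73.8 72.7] ang deg 51.7 bgr [ 98. 120. 133.] ztop 0.0318
red_mug 0.90 [154.0, 238.0, 197.0, 286.0] n 220 mean [0.4712 0.3361] rect [0.4705 0.3377] size mm [83.8 83.5] ang deg 63.4 bgr [135. 143. 157.] ztop 0.0882
wash_bottle 0.58 [401.0, 132.0, 437.0, 173.0] n 32 mean [ 0.7104 -0.225 ] rect [ 0.7105 -0.2243] size mm [10.4 12.2] ang deg 0.1 bgr [177. 179. 178.] ztop 0.2134
```

View pics/s10.png

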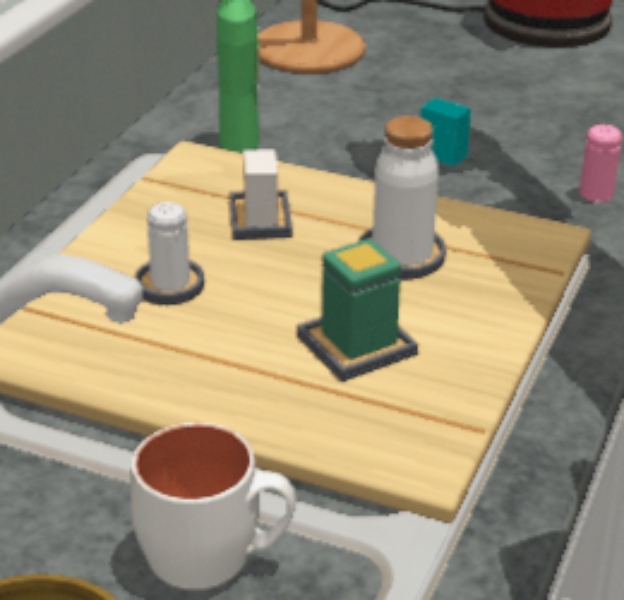

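All four stand upright in their own trays: shaker (168,250), carton (260,192), bottle (405,190) and tin (360,300). The mug and washing-up bottle have not moved. Handing in.

```bash
python3 -c "
from bench import bot;print(bot.sign_off())"
```

```text
the job is handed in; nothing more can be done
None
```

I put all four things in their own trays, let go of them and moved the arm clear, handing in at about 37 s of the 112 s allowed. The hand-in gave no verdict, so success rests on the checks below.

| Thing | Tray | Off centre | Notes |
|---|---|---|---|
| Shaker | small round | about 3 mm | upright |
| Bottle with wooden top | large round | about 1 mm | upright |
| Carton | oblong | about 1 mm | long side within about 1° of the tray's |
| Tea tin | square | about 3 mm | last measured after its release |

- **Height:** the tops were at the heights expected for standing on the tray floors, within 2 mm.
- **Bystanders:** the mug and the washing-up bottle read within about 1 mm of where they started. The turquoise and pink look-alikes were never gripped.
- **Checks that failed or disagreed:**
  - The network missed the tin in the last top picture. I relied on its earlier measurement and on the last side view, where it stands upright in its tray.
  - In one earlier top picture, right after the tin's release, the network missed the carton and mistook the shaker for the tin. The next picture was right.

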